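# Put the larger garnish board away in its block

## Robot

A 6-joint arm with a two-finger parallel gripper is mounted at the origin on a cart in front of the work surface, level with it; the furniture and walls round the work are solid. World frame = base frame: x ahead of the robot, y to its left, z up, the work surface at z = 0. Lengths are in m, angles in degrees, forces in N, time in s.
With the tool pointing down it reaches from about 0.375 to 0.9 m from the base axis. Payload 3.1 kg.
Tool frame: the origin (TCP) lies at the centre of the arm's flange, where the gripper is bolted on; the fingertips stand 182 mm ahead of it and the grasp point (between the pads) lies 164 mm ahead of it; x points along the fingers, z is the direction in which the jaws open and shut, and the axes are right-handed (so a half turn about x gives the same grasp; the last joint's range is limited). The gripper opens to 87 mm and grips with 3 to 60 N. Pads are 19 mm wide; open, the fingers measure 117 mm over their backs; the gripper's body (75 mm by 190 mm) begins 51 mm behind the grasp point.
Start: joints at [-84.024, 30.224, 82.088, -0, 67.689, -10.227], TCP at [0.174, -0.6, 0.405] pointing down, gripper open.
Joint ranges: [-176.69, 176.69], [-43.24, 126.21], [12.49, 139.97], [-82, 262], [0, 151.66], [-163.58, 163.58]. Speed limits (degrees/s): [159.86, 159.86, 180, 180, 180, 180].

## Interface

Orientations are given as a 3x3 rotation matrix whose columns are the frame's x, y, z axes.
In Python, from rig import bot gives the robot as it stands.
- The arm moves only by the shell command python3 -m crank 'ROWS' [OPENING]. ROWS is JSON, a list of rows, each an object with "offset": the shift along the tool's x, y, z in m, a list of three; "spin": the turn about the tool's x in rad. A call has 1 to 12 rows; each row shifts and turns the commanded pose from where the row before left it, along the tool's axes as they then stand; what a row does not reach is not made up. A row lasts 1/10 s, in which the tool goes at most 50 mm and 8.59 degrees, less where a joint would pass 70% of its speed; a pose out of reach is approached as far as the arm can. A call is refused whole if a number of a shift passes 0.05 or a number of a turn 0.15, either way. A call with a gripper value outside its range is refused whole. OPENING is the finger opening in m, from 0 to 0.087, set as the call begins (- or left out, the last holds). The fingers move at their own pace and stop on an object; the grip force is fixed at half the most. Time passes only in rows, so rows that do not move let the fingers close. It gives the time, the measured TCP pose, the force and the opening at its end, in the units of the state.
- bot.read_state(): the state, without advancing time (a new reading comes with each control period).
- bot.capture(name): name is "scene" or "top" or "wrist"; returns a dict with "pixels" (400x640x3 uint8, blue, green, red), "depth" (400x640 float32, m along the optical axis (not along the pixel's ray), 0 where there is no reading), "K" (3x3 intrinsics, pixels), "world_to_cam" (4x4, takes a point from world to camera coordinates). Camera axes: x right, y up, looking along -z (the intrinsics and any distortion apply to the point x, -y, -z); pixel columns grow to the right and rows downward; lengths in m; the calibration is good to about 2 mm. A picture is of the moment at which its call begins.
- bot.hand_in(): hands the job in, once; it reports no verdict.
Trained networks look in a picture, given as the dict that the camera call returned (one of the last four; its "shot" number tells which), for a name from the list of things; names that differ only in an ending like _2 or _b are one class to them, and where a whole thing is asked for, a point or a joint stands for the part that bears it (a point fixed in the world has none). Each returns a list of dicts, best first, with "p" (0 to 1); they miss things now and then, are a little off and sometimes report something else, mostly with a low value. They report only what shows in the picture. A call takes as long as a camera call. They do not tell look-alikes from the thing itself.
- bot.regions_of(label, picture): "region" (400x640 bool, what is visible of it) and "extent" ([centre column, centre row, width, height] in pixels, round what is visible of it).
The state is a dict: "time_s": time; "joint_positions": joint angles; "qvel": joint speeds; "tau": joint torques, N m; "position": TCP position; "tcp_rot": TCP orientation; "force": force on the tool from outside, world axes, zero at the start; "moment": the same for the moment, N m; "opening": opening from 0.0 (shut) to 1.0 (fully open).
Only numpy, scipy, OpenCV 4.12 (cv2) and the standard library are available. Lean on these libraries where they do the work, as an engineer would, in place of code of your own. Each camera call takes 0.05 s, during which the arm holds its last target.

## Task

Two wooden garnish boards stand drying in wire stands. Take the larger one by its handle and slide it upright, handle up, into the slot of the dark wooden block until it is fully down, then let go. Leave the smaller board standing where it is.

Things in the scene. Friction and masses are not known exactly. Their poses are not given: they have to be found in the camera images.
- large_board_centre (a point): Larger light-wood paddle board, upright in a fixed wire stand: 12 mm thick, blade 120 wide x 100 high, handle 40 wide x 50 high at the middle of its top edge, 150 high in all, 0.16 kg. Point: its centre, 75 mm above its lower edge. x: normal of its faces (either way round), y: width, z: up. Stand: 8 mm drip plate, hoops 53 mm high, 15 mm apart; lift the board straight up out.
- small_board_centre (a point): Smaller board, to be left alone, upright in a like stand: 12 mm thick, blade 85 wide x 70 high, handle 40 x 50, 120 high in all. Point: its centre, 60 mm above its lower edge; its top is 128 mm above the worktop. Axes as for the larger board. The two stands and the block form a row away from the robot, 0.11 m apart, in any order, each turned a little.
- slot_floor (a point): Middle of the slot's floor in the fixed dark-wood block (60 x 162 x 67 mm high); 12 mm above the worktop, 55 mm below the block's top. Slot 24 wide, 144 long, 55 deep, open upward, its mouth bevelled by 4 mm. x: across the slot, y: along it, z: up. The board may go in either way round, and leans a little there when let go; fully down, its centre is 75 mm above this point.
Things that resemble listed ones, but are neither listed nor needed, are in the scene too. Leave any turquoise look-alike of the part that bears small_board_centre alone.

How it is judged (in metres and radians):
At the end, for the whole second after the job is handed in: The larger board stands in the block's slot, handle up, lower edge within 10 mm of the slot's floor, its centre within 35 mm sideways of the slot's middle, along the slot within 10 degrees, upright within 20 degrees; the smaller board still stands (within 20 degrees) within 30 mm of where it was (z of large_board_centre in the frame of slot_floor between 0.06 and 0.085 m and horizontal distance between large_board_centre and slot_floor below 0.035 m and angle between each of large_board_centre, small_board_centre's own z axis and vertical below 0.35 rad and angle between the y axis of large_board_centre and the y axis of slot_floor, either way round below 0.17 rad and distance of small_board_centre from where it was at the start of the episode below 0.03 m); the robot touches nothing.
It fails at once if the smaller board is pulled out or knocked over (moved more than 50 mm) (distance of small_board_centre from where it was at the start of the episode above 0.05 m).
It also fails if it takes over 38 s, if anything falls off the work surface, if the arm or the gripper's body presses on something with over 40 N, if the wrist force passes 120 N, or if a joint passes its speed limit or range.

## Working session

There is one attempt and no reset: what is moved stays moved. The work goes in short steps, Python scripts to look and compute and a shell command to move; the robot and the scene stay as the last step left them, time stands still between calls to the robot, and variables do not carry over. Pictures are saved under pics/ and viewed, and the job is handed in when it is done.

```bash
mkdir -p pics; ls
cat > h.py <<'E'
import numpy as np, cv2
from rig import bot
def world(p,mask=None):
    d=p['depth'];K=p['K'];v,u=np.nonzero((d>0) if mask is None else (mask&(d>0)))
    z=d[v,u];x=(u-K[0,2])/K[0,0]*z;y=(v-K[1,2])/K[1,1]*z
    c=np.stack([x,-y,-z,np.ones_like(z)],0)
    return (np.linalg.inv(p['world_to_cam'])@c)[:3].T,u,v
E
python3 - <<'E'
from h import *
s=bot.read_state();print(s)
for n in("scene","top"):
    p=bot.capture(n);cv2.imwrite(f'pics/{n}0.png',p['pixels']);print(n,p.keys(),p['K'].tolist())
    np.savez(f'{n}0.npz',**{k:p[k] for k in('pixels','depth','K','world_to_cam')})
    for l in("large_board_centre","small_board_centre","slot_floor"):
        for r in bot.regions_of(l,p):
            w,u,v=world(p,r['region']);print(l,round(r['p'],2),np.round(r['extent']),np.median(w,0).round(3),w.min(0).round(3),w.max(0).round(3))
E
```

```text
pics
{'time_s': 0.0, 'joint_positions': array([-8.40252603e+01,  3.02787861e+01,  8.21570382e+01, -6.61407001e-04,
        6.76879536e+01, -1.02262690e+01]), 'qvel': array([ 0.09678361,  0.00689649, -0.06128126, -0.04939851, -0.07414816,
       -0.11750693]), 'tau': array([-1.53075380e-03, -4.40052116e+01, -1.76592690e+01,  6.31341361e-02,
        5.82981447e-02, -1.83120655e-04]), 'position': array([ 0.17438122, -0.59982012,  0.40376951]), 'tcp_rot': array([[-2.35490234e-04,  9.60287592e-01,  2.79011981e-01],
       [ 2.14748381e-03,  2.79011831e-01, -9.60285263e-01],
       [-9.99997666e-01,  3.73035910e-04, -2.12790662e-03]]), 'force': array([-0.84303469,  0.3427586 ,  0.19676251]), 'moment': array([0.0302254 , 0.0006871 , 0.00411243]), 'opening': 1.000263649008268}
scene dict_keys(['pixels', 'depth', 'K', 'world_to_cam', 'shot']) [[365.7535602904454, 0.0, 321.60825618846536], [0.0, 365.7535602904454, 198.38933608024718], [0.0, 0.0, 1.0]]
large_board_centre 0.73 [288. 182.  24.  65.] [0.488 0.063 0.09 ] [ 0.405  0.016 -0.003] [0.496 0.228 0.159]
small_board_centre 0.76 [359. 241. 
[... 191 characters left out ...]
floor 0.71 [320. 215.  52.  69.] [0.591 0.036 0.054] [ 0.539 -0.033 -0.004] [0.627 0.191 0.07 ]
top dict_keys(['pixels', 'depth', 'K', 'world_to_cam', 'shot']) [[495.75217555997233, 0.0, 324.1876006627469], [0.0, 495.75217555997233, 196.2930843147116], [0.0, 0.0, 1.0]]
large_board_centre 0.59 [320. 260.  72.  12.] [0.481 0.074 0.108] [ 0.471  0.012 -0.004] [0.502 0.142 0.161]
small_board_centre 0.59 [368. 137.  51.  30.] [ 0.702 -0.001  0.079] [ 0.687 -0.053 -0.004] [0.76  0.042 0.132]
small_board_centre 0.59 [295. 128.  32.  51.] [0.72  0.129 0.068] [ 0.687  0.104 -0.004] [0.788 0.163 0.123]
slot_floor 0.62 [337. 201.  90.  40.] [0.594 0.051 0.064] [ 0.555 -0.034 -0.005] [0.639 0.138 0.072]
```

Run:
```python
import cv2
a=cv2.imread('pics/scene0.png');cv2.imwrite('pics/scene0c.png',cv2.resize(a[100:300,220:460],None,fx=3,fy=3))
a=cv2.imread('pics/top0.png');cv2.imwrite('pics/top0c.png',cv2.resize(a[90:290,220:460],None,fx=3,fy=3))
```

```text
(no output)
```

View pics/scene0.png

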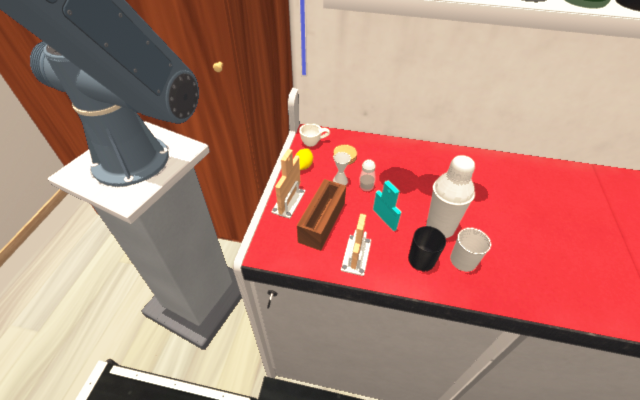

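View pics/scene0c.png

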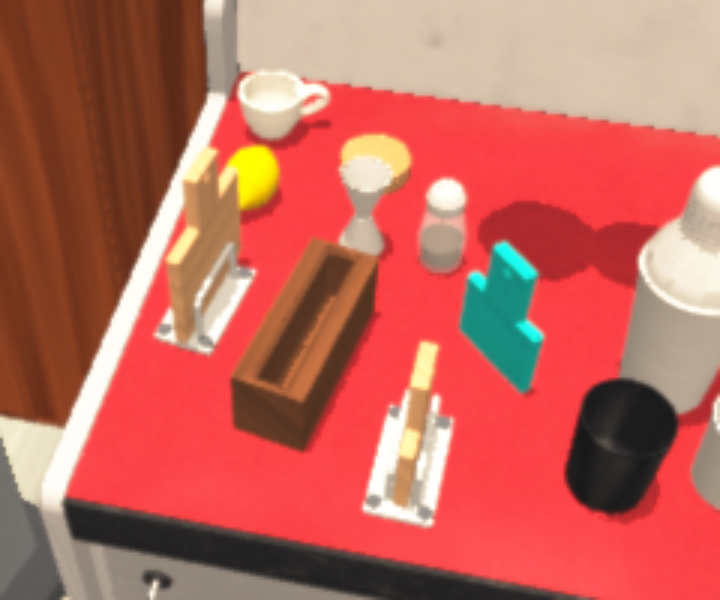

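View pics/top0c.png

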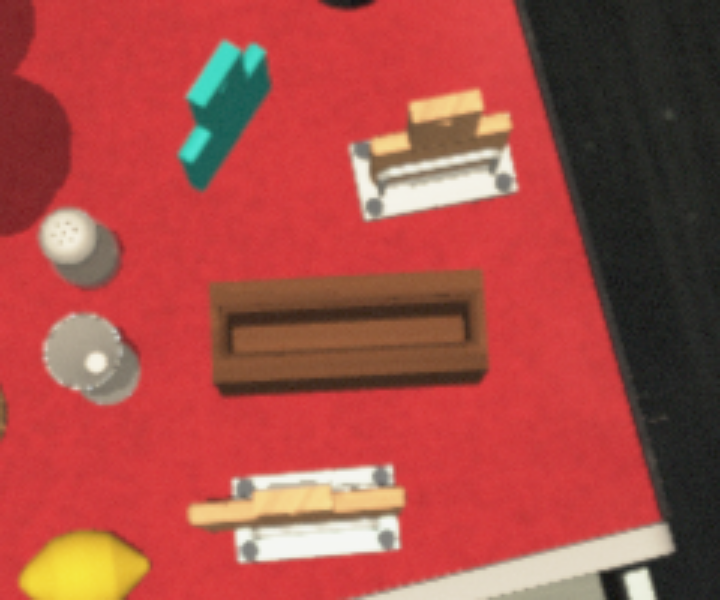

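The light-wood boards are at scene px (288,182) and (359,241), and the turquoise look-alike is at (387,205). The near board at (288,182) is the larger: its top is at 0.159 m and its blade about 0.12 m wide. The one at (359,241) tops out at 0.13 m, so it is the small one. The block lies between them at (320,215). The enlarged crops confirm this. Next I fit the poses.

Run:
```python
from h import *
def fit(n,xy,w,name):
    r=cv2.minAreaRect(xy.astype(np.float32));b=cv2.boxPoints(r);e=b[1]-b[0],b[2]-b[1];l=max(e,key=np.linalg.norm);l=l*np.sign(l[1])
    print(n,name,len(xy),'c',np.round(r[0],4),'size',np.round(r[1],4),'yaw(y axis from +y, ccw)',round(np.degrees(np.arctan2(-l[0],l[1])),2),'zmed',np.median(w[:,2]).round(4))
for n in('scene','top'):
    p=dict(np.load(f'{n}0.npz'));w,u,v=world(p);px=p['pixels'][v,u].astype(int)
    orange=(px[:,2]>150)&(px[:,1]>100)&(px[:,0]<170)
    reg=lambda x0,x1,y0,y1,z0,z1:(w[:,0]>x0)&(w[:,0]<x1)&(w[:,1]>y0)&(w[:,1]<y1)&(w[:,2]>z0)&(w[:,2]<z1)
    for nm,m in(('Lhandle',reg(.45,.53,.0,.16,.125,.17)),('Lhandletop',reg(.45,.53,.0,.16,.154,.17)),('Lbladetop',reg(.45,.53,.0,.16,.1,.113)),('Lall',reg(.45,.53,.0,.16,.07,.17)),('block',reg(.54,.65,-.06,.15,.06,.075)),('Shandle',reg(.66,.76,-.06,.06,.122,.14)),('Sall',reg(.66,.76,-.06,.06,.06,.14)),('slotfl',reg(.56,.62,-.02,.12,.005,.02))):
        if m.sum()>4: fit(n,w[m][:,:2],w[m],nm)
```

```text
scene Lhandle 187 c [0.4833 0.0762] size [0.0133 0.0432] yaw(y axis from +y, ccw) 5.19 zmed 0.1486
scene Lhandletop 73 c [0.4831 0.0756] size [0.0129 0.0414] yaw(y axis from +y, ccw) 5.19 zmed 0.1572
scene Lbladetop 163 c [0.4841 0.0752] size [0.0126 0.1176] yaw(y axis from +y, ccw) 6.09 zmed 0.1065
scene Lall 622 c [0.4834 0.0754] size [0.0138 0.1194] yaw(y axis from +y, ccw) 5.94 zmed 0.1065
scene block 949 c [0.5913 0.0504] size [0.0609 0.1651] yaw(y axis from +y, ccw) 4.17 zmed 0.0658
scene Shandle 100 c [ 0.706  -0.0032] size [0.0119 0.0424] yaw(y axis from +y, ccw) 12.28 zmed 0.1274
scene Sall 275 c [ 0.7065 -0.005 ] size [0.012  0.0829] yaw(y axis from +y, ccw) 12.16 zmed 0.1042
scene slotfl 170 c [0.5988 0.0675] size [0.0433 0.1075] yaw(y axis from +y, ccw) 3.93 zmed 0.0116
top Lhandle 232 c [0.4827 0.0769] size [0.0122 0.0397] yaw(y axis from +y, ccw) 6.21 zmed 0.1574
top Lhandletop 205 c [0.4827 0.0769] size [0.0121 0.0396] yaw(y axis from +y, ccw) 5.75 zmed 0.1577
top Lbladetop 352 c [0.4827 0.0768] size [0.0122 0.1192] yaw(y axis from +y, ccw) 6.06 zmed 0.1076
top Lall 657 c [0.4826 0.0768] size [0.0123 0.1192] yaw(y axis from +y, ccw) 6.05 zmed 0.1087
top block 2063 c [0.5909 0.051 ] size [0.0607 0.1621] yaw(y axis from +y, ccw) 4.08 zmed 0.0666
top Shandle 190 c [ 0.7055 -0.0022] size [0.0133 0.0401] yaw(y axis from +y, ccw) 11.34 zmed 0.1278
top Sall 643 c [ 0.7055 -0.0022] size [0.0137 0.0843] yaw(y axis from +y, ccw) 12.29 zmed 0.0917
top slotfl 711 c [0.582  0.0493] size [0.043  0.1409] yaw(y axis from +y, ccw) 3.94 zmed 0.0122
```

```bash
python3 -m crank '[{"offset":[0,0,0],"spin":-0.14},{"offset":[0,0,0],"spin":-0.14},{"offset":[0,0,0],"spin":-0.14},{"offset":[0,0,0],"spin":-0.14},{"offset":[0,0,0],"spin":-0.14},{"offset":[0,0,0],"spin":-0.14},{"offset":[0,0,0],"spin":-0.14},{"offset":[0,0,0],"spin":-0.14},{"offset":[0,0,0],"spin":-0.14},{"offset":[0,0,0],"spin":-0.133},{"offset":[0,0,0],"spin":0},{"offset":[0,0,0],"spin":0}]' 0.087
python3 -m crank '[{"offset":[0,0.04,0.0236],"spin":0},{"offset":[0,0.04,0.0236],"spin":0},{"offset":[0,0.04,0.0236],"spin":0},{"offset":[0,0.04,0.0236],"spin":0},{"offset":[0,0.04,0.0236],"spin":0},{"offset":[0,0.04,0.0236],"spin":0},{"offset":[0,0.04,0.0236],"spin":0},{"offset":[0,0.04,0.0236],"spin":0}]'
```

```text
time_s: 1.6
position: [0.1744, -0.6001, 0.4048]
tcp_rot: [[0.0, -0.102, 0.995], [-0.0, 0.995, 0.102], [-1.0, -0.0, 0.0]]
force: [-0.1, 0.4, 0.2]
opening: 1.002
time_s: 2.4
position: [0.3291, -0.2605, 0.4051]
tcp_rot: [[0.001, -0.102, 0.995], [-0.001, 0.995, 0.102], [-1.0, -0.001, 0.001]]
force: [0.8, -0.3, 0.5]
opening: 1.001
```

```bash
python3 -m crank '[{"offset":[0,0.04,0.0236],"spin":0},{"offset":[0,0.04,0.0236],"spin":0},{"offset":[0,0.04,0.0236],"spin":0},{"offset":[0,0.04,0.0236],"spin":0},{"offset":[0,0.04,0.0236],"spin":0},{"offset":[0,0.04,0.0236],"spin":0},{"offset":[0,0.04,0.0236],"spin":0},{"offset":[0,0.04,0.0236],"spin":0},{"offset":[0,0,0],"spin":0},{"offset":[0,0,0],"spin":0},{"offset":[0,0,0],"spin":0}]'
cat > d.py <<'E'
from h import *
import sys
t=np.array(list(map(float,sys.argv[1:4])));yaw=float(sys.argv[4])
s=bot.read_state();R=s['tcp_rot'];p=s['position']
print('grasp pt',(p+R[:,0]*.164).round(4),'force',s['force'].round(1),'open',s['opening'])
print('tool offset to target',(R.T@(t-p-R[:,0]*.164)).round(4),'spin',-np.radians(yaw-np.degrees(np.arctan2(R[1,2],R[0,2]))).round(4))
E
python3 d.py 0.4827 0.0768 0.134 6
```

```text
time_s: 3.5
position: [0.4824, 0.0753, 0.4046]
tcp_rot: [[-0.001, -0.103, 0.995], [-0.0, 0.995, 0.103], [-1.0, -0.0, -0.001]]
force: [0.0, 0.2, -0.3]
opening: 1.0
grasp pt [0.4823 0.0753 0.2406] force [ 0.   0.2 -0.3] open 0.9995938745439201
tool offset to target [0.1066 0.0015 0.0007] spin -0.0012
```

```bash
python3 -m crank '[{"offset":[0.027,0.0015,0.0005],"spin":0},{"offset":[0.03,0,0],"spin":0},{"offset":[0.03,0,0],"spin":0},{"offset":[0.015,0,0],"spin":0},{"offset":[0.005,0,0],"spin":0},{"offset":[0,0,0],"spin":0},{"offset":[0,0,0],"spin":0}]'
python3 d.py 0.4827 0.0768 0.134 6
python3 - <<'E'
from h import *
for n in('scene','wrist'): cv2.imwrite(f'pics/{n}1.png',bot.capture(n)['pixels'])
a=cv2.imread('pics/scene1.png');cv2.imwrite('pics/scene1c.png',cv2.resize(a[80:280,200:440],None,fx=3,fy=3))
E
```

```text
time_s: 4.2
position: [0.4835, 0.0767, 0.2985]
tcp_rot: [[0.002, -0.103, 0.995], [-0.0, 0.995, 0.103], [-1.0, -0.0, 0.002]]
force: [0.6, -0.9, 0.0]
opening: 1.001
grasp pt [0.4838 0.0767 0.1345] force [ 0.6 -0.9  0. ] open 1.000968009821145
tool offset to target [ 0.0005  0.0002 -0.0011] spin -0.0012
```

View pics/scene1c.png

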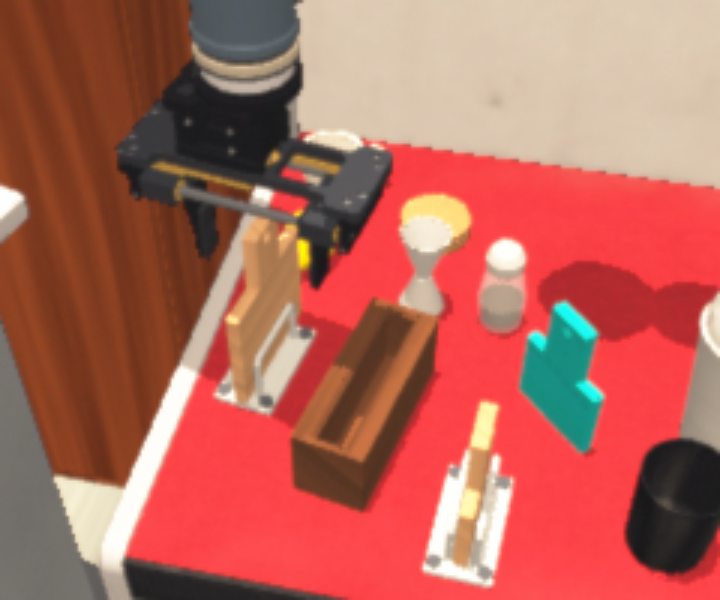

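View pics/wrist1.png

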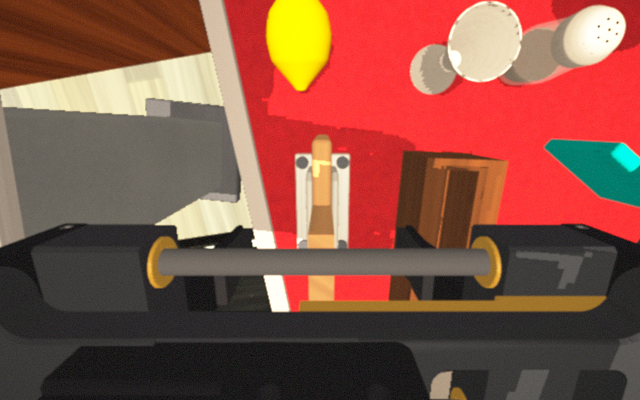

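The jaws straddle the handle (scene crop ~(258,235)) and the wrist view shows the board centred at column ~320. Now I close.

```bash
python3 -m crank '[{"offset":[0,0,-0.001],"spin":0},{"offset":[0,0,0],"spin":0},{"offset":[0,0,0],"spin":0},{"offset":[0,0,0],"spin":0},{"offset":[0,0,0],"spin":0},{"offset":[0,0,0],"spin":0},{"offset":[0,0,0],"spin":0},{"offset":[0,0,0],"spin":0},{"offset":[0,0,0],"spin":0},{"offset":[0,0,0],"spin":0}]' 0
python3 d.py 0.4827 0.0768 0.134 6
```

```text
time_s: 5.3
position: [0.4822, 0.0773, 0.2977]
tcp_rot: [[-0.0, -0.105, 0.994], [0.0, 0.994, 0.105], [-1.0, 0.0, -0.0]]
force: [-0.5, -0.0, -0.1]
opening: 0.17
grasp pt [0.4822 0.0774 0.1337] force [-0.5 -0.  -0.1] open 0.17036253821403882
tool offset to target [-0.0003 -0.0006  0.0004] spin 0.0003
```

```bash
python3 -m crank '[{"offset":[0,0,0],"spin":0},{"offset":[0,0,0],"spin":0},{"offset":[-0.01,0,0],"spin":0},{"offset":[-0.015,0,0],"spin":0},{"offset":[-0.015,0,0],"spin":0},{"offset":[-0.015,0,0],"spin":0},{"offset":[-0.015,0,0],"spin":0},{"offset":[-0.015,0,0],"spin":0},{"offset":[-0.01,0,0],"spin":0},{"offset":[0,0,0],"spin":0},{"offset":[0,0,0],"spin":0}]'
python3 - <<'E'
from h import *
p=bot.capture('scene');cv2.imwrite('pics/scene2.png',cv2.resize(p['pixels'][80:280,200:440],None,fx=3,fy=3))
E
python3 d.py 0.591 0.051 0.224 4.1
```

```text
time_s: 6.4
position: [0.4819, 0.0774, 0.3927]
tcp_rot: [[-0.0, -0.105, 0.994], [-0.0, 0.994, 0.105], [-1.0, 0.0, -0.0]]
force: [0.4, -0.5, -2.8]
opening: 0.135
grasp pt [0.4816 0.0774 0.2283] force [-0.7  0.3 -3. ] open 0.13278118515873172
tool offset to target [ 0.0041 -0.0377  0.106 ] spin 0.0335
```

View pics/scene2.png

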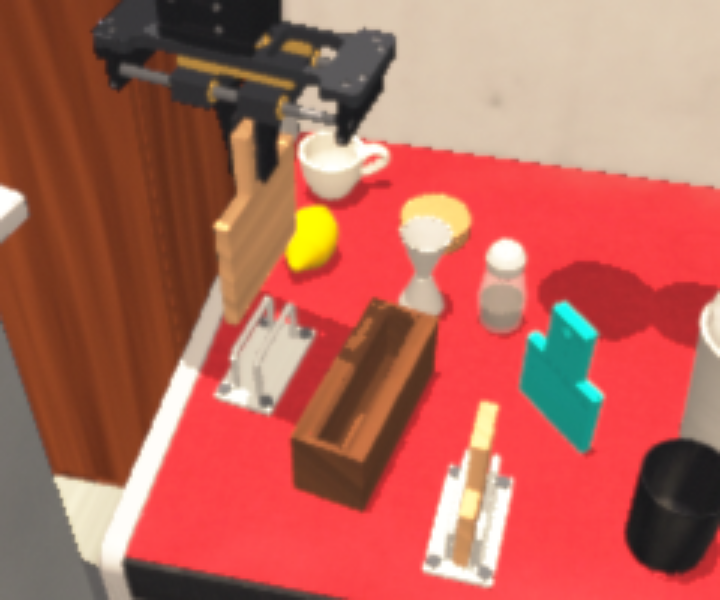

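The board is out of the stand (crop ~(258,220)) and both hoops are empty. Next I measure how it hangs in the jaws.

```bash
cat > m.py <<'E'
from h import *
import sys
x0,x1,y0,y1,z0,z1=map(float,sys.argv[1:7])
for n in('scene','top'):
    p=bot.capture(n);w,u,v=world(p);px=p['pixels'][v,u].astype(int)
    org=(px[:,2]>px[:,0]+25)&(px[:,1]>px[:,0]+10)&(px[:,1]*1.0>0.6*px[:,2])
    m=org&(w[:,0]>x0)&(w[:,0]<x1)&(w[:,1]>y0)&(w[:,1]<y1)&(w[:,2]>z0)&(w[:,2]<z1)
    q=w[m]
    if len(q)<5: print(n,len(q));continue
    r=cv2.minAreaRect(q[:,:2].astype(np.float32));b=cv2.boxPoints(r);e=b[1]-b[0],b[2]-b[1];l=max(e,key=np.linalg.norm);l=l*np.sign(l[1])
    print(n,len(q),np.round(r[0],4),np.round(r[1],4),'yaw',round(np.degrees(np.arctan2(-l[0],l[1])),2),'z',q[:,2].min().round(4),q[:,2].max().round(4))
    nb=np.linalg.svd(q-q.mean(0),full_matrices=False)[2][2];print('  normal',nb.round(3))
    # blade bottom: low z vs y
    for k in np.arange(y0,y1,.015):
        s=q[(q[:,1]>=k)&(q[:,1]<k+.015)]
        if len(s)>5: print('   y',round(k,3),'zmin',s[:,2].min().round(4),'zmax',s[:,2].max().round(4),'x',s[:,0].min().round(4),s[:,0].max().round(4))
E
python3 m.py .44 .53 0 .16 .08 .3
```

```text
scene 1196 [0.4954 0.0722] [0.114  0.0733] yaw -14.63 z 0.1038 0.3
  normal [-0.998 -0.063  0.025]
   y 0.015 zmin 0.1055 zmax 0.2033 x 0.4824 0.4946
   y 0.03 zmin 0.108 zmax 0.2974 x 0.4478 0.5255
   y 0.045 zmin 0.1081 zmax 0.3 x 0.4717 0.527
   y 0.06 zmin 0.1071 zmax 0.2955 x 0.4702 0.5221
   y 0.075 zmin 0.1099 zmax 0.2949 x 0.4696 0.5203
   y 0.09 zmin 0.1063 zmax 0.2985 x 0.4843 0.5211
   y 0.105 zmin 0.1041 zmax 0.2994 x 0.4778 0.5209
   y 0.12 zmin 0.1038 zmax 0.2026 x 0.4728 0.4842
top 20 [0.486  0.0342] [0.0121 0.0015] yaw -89.47 z 0.1222 0.2048
  normal [-0.01  -1.     0.005]
   y 0.03 zmin 0.1222 zmax 0.2048 x 0.48 0.4921
```

```bash
python3 -m crank '[{"offset":[0,-0.005,0.014],"spin":0},{"offset":[0,-0.008,0.023],"spin":0},{"offset":[0,-0.008,0.023],"spin":0},{"offset":[0,-0.008,0.023],"spin":0},{"offset":[0,-0.006,0.016],"spin":0},{"offset":[0,-0.0025,0.0065],"spin":0},{"offset":[0,0,0],"spin":0.0335},{"offset":[0,0,0],"spin":0},{"offset":[0,0,0],"spin":0},{"offset":[0,0,0],"spin":0}]'
python3 d.py 0.591 0.051 0.224 4.1
python3 m.py .56 .62 -.04 .13 .08 .22
python3 - <<'E'
from h import *
p=bot.capture('scene');cv2.imwrite('pics/scene3.png',cv2.resize(p['pixels'][80:280,200:440],None,fx=3,fy=3))
E
```

```text
time_s: 7.55
position: [0.5906, 0.0513, 0.3925]
tcp_rot: [[-0.001, -0.072, 0.997], [0.0, 0.997, 0.072], [-1.0, 0.0, -0.001]]
force: [-0.9, 0.6, -2.1]
opening: 0.135
grasp pt [0.5904 0.0513 0.2285] force [-0.9  0.6 -2.1] open 0.13482251930641342
tool offset to target [ 0.0045 -0.0004  0.0006] spin 0.0006
scene 850 [0.5973 0.0491] [0.12   0.0172] yaw -0.41 z 0.1024 0.2197
  normal [0.999 0.037 0.012]
   y -0.01 zmin 0.1024 zmax 0.2032 x 0.5895 0.6013
   y 0.005 zmin 0.1066 zmax 0.2037 x 0.5894 0.6005
   y 0.02 zmin 0.1044 zmax 0.2197 x 0.5886 0.5991
   y 0.035 zmin 0.1074 zmax 0.2183 x 0.5961 0.6059
   y 0.05 zmin 0.106 zmax 0.2126 x 0.5949 0.6052
   y 0.065 zmin 0.1046 zmax 0.1878 x 0.5943 0.596
   y 0.08 zmin 0.1068 zmax 0.2015 x 0.5912 0.5952
   y 0.095 zmin 0.1074 zmax 0.2025 x 0.5891 0.5941
top 139 [0.5901 0.0522] [0.0122 0.1164] yaw 4.0 z 0.1041 0.2052
  normal [-0.994 -0.079  0.081]
   y -0.01 zmin 0.1041 zmax 0.2052 x 0.5882 0.6001
   y 0.095 zmin 0.1605 zmax 0.2046 x 0.5802 0.5925
```

View pics/scene3.png

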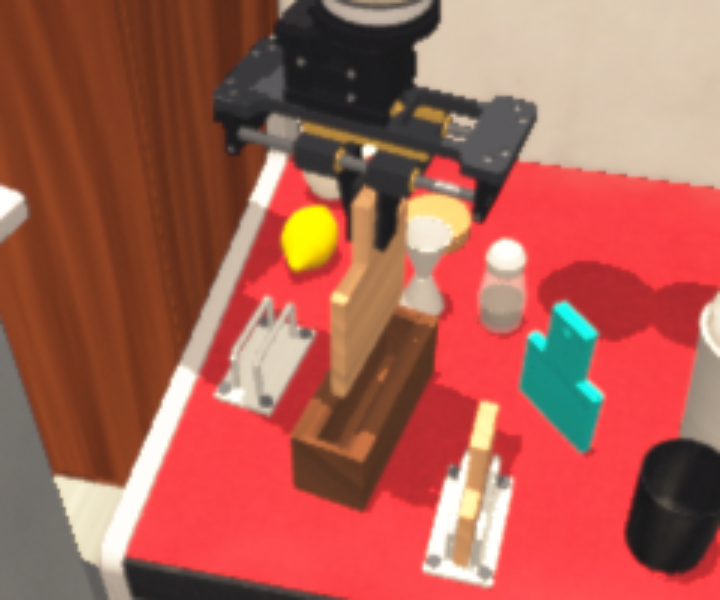

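The board hangs level over the slot (crop ~(365,290)): centre within about 1 mm of the slot's, yaw 4.0° against 4.1°. Lowering it now.

```bash
python3 -m crank '[{"offset":[0.008,-0.0008,0.0006],"spin":0},{"offset":[0.012,0,0],"spin":0},{"offset":[0.012,0,0],"spin":0},{"offset":[0.01,0,0],"spin":0},{"offset":[0.01,0,0],"spin":0},{"offset":[0,0,0],"spin":0}]'
python3 d.py 0.591 0.051 0.139 4.1
```

```text
time_s: 8.3
position: [0.5911, 0.0504, 0.3386]
tcp_rot: [[-0.004, -0.071, 0.997], [0.0, 0.997, 0.071], [-1.0, 0.001, -0.004]]
force: [-0.4, 0.2, -1.9]
opening: 0.134
grasp pt [0.5904 0.0504 0.1746] force [-0.4  0.2 -1.9] open 0.1335133941111985
tool offset to target [0.0356 0.0005 0.0008] spin -0.0001
```

```bash
python3 -m crank '[{"offset":[0.01,0,0],"spin":0},{"offset":[0.01,0,0],"spin":0},{"offset":[0.008,0,0],"spin":0},{"offset":[0.005,0,0],"spin":0},{"offset":[0.002,0,0],"spin":0},{"offset":[0,0,0],"spin":0},{"offset":[0,0,0],"spin":0}]'
python3 d.py 0.591 0.051 0.1377 4.1
python3 - <<'E'
from h import *
p=bot.capture('scene');cv2.imwrite('pics/scene4.png',cv2.resize(p['pixels'][80:280,200:440],None,fx=3,fy=3))
E
```

```text
time_s: 9.0
position: [0.5919, 0.0504, 0.306]
tcp_rot: [[0.001, -0.071, 0.997], [-0.0, 0.997, 0.071], [-1.0, -0.0, 0.001]]
force: [-0.3, 0.4, -1.5]
opening: 0.137
grasp pt [0.592  0.0504 0.142 ] force [-0.3  0.4 -1.5] open 0.13705249846102016
tool offset to target [ 0.0043  0.0007 -0.0009] spin -0.0
```

View pics/scene4.png

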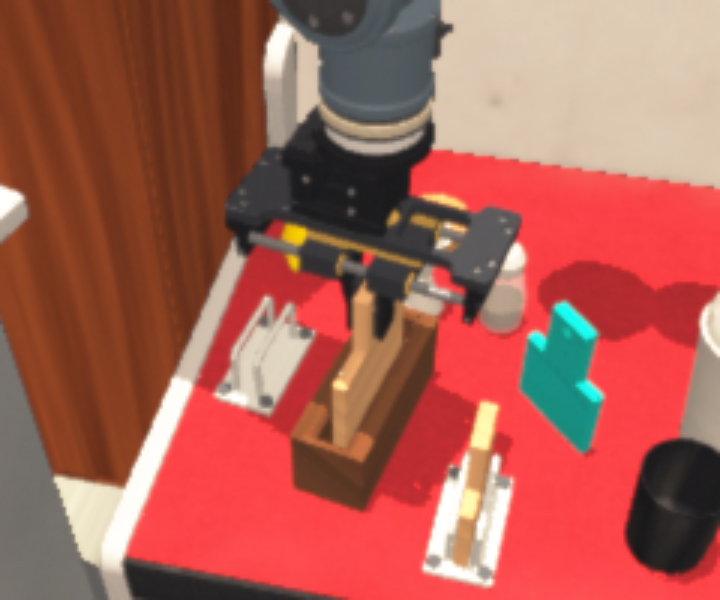

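The board is in the slot (crop ~(365,370)) with no contact force, about 4 mm above the floor. I'll lower 3 mm more, open the jaws and check it.

```bash
python3 -m crank '[{"offset":[0.002,0,0],"spin":0},{"offset":[0.001,0,0],"spin":0},{"offset":[0,0,0],"spin":0},{"offset":[0,0,0],"spin":0}]'
python3 d.py 0.591 0.051 0.1377 4.1
python3 -m crank '[{"offset":[0,0,0],"spin":0},{"offset":[0,0,0],"spin":0},{"offset":[0,0,0],"spin":0},{"offset":[0,0,0],"spin":0},{"offset":[0,0,0],"spin":0},{"offset":[0,0,0],"spin":0},{"offset":[0,0,0],"spin":0},{"offset":[0,0,0],"spin":0}]' 0.087
python3 m.py .55 .64 -.04 .13 .075 .2
python3 d.py 0.591 0.051 0.1377 4.1
```

```text
time_s: 9.45
position: [0.5917, 0.0504, 0.3028]
tcp_rot: [[-0.0, -0.071, 0.997], [0.0, 0.997, 0.071], [-1.0, 0.0, -0.0]]
force: [0.0, -0.6, -2.0]
opening: 0.137
grasp pt [0.5917 0.0504 0.1388] force [ 0.  -0.6 -2. ] open 0.13684765429151982
tool offset to target [ 0.0011  0.0007 -0.0006] spin -0.0001
time_s: 10.25
position: [0.5917, 0.0504, 0.3027]
tcp_rot: [[-0.0, -0.071, 0.997], [-0.0, 0.997, 0.071], [-1.0, -0.0, -0.0]]
force: [-0.1, 0.6, 0.5]
opening: 0.779
scene 559 [0.5871 0.042 ] [0.0825 0.1024] yaw 33.23 z 0.0752 0.1999
  normal [0.997 0.046 0.061]
   y -0.025 zmin 0.0753 zmax 0.1075 x 0.5937 0.601
   y -0.01 zmin 0.0752 zmax 0.1134 x 0.5903 0.6025
   y 0.005 zmin 0.0757 zmax 0.1999 x 0.5555 0.6381
   y 0.02 zmin 0.0772 zmax 0.1928 x 0.5548 0.6006
   y 0.035 zmin 0.0754 zmax 0.1935 x 0.5541 0.6351
   y 0.05 zmin 0.0757 zmax 0.1877 x 0.5528 0.5981
   y 0.065 zmin 0.0758 zmax 0.1627 x 0.5883 0.5975
   y 0.08 zmin 0.076 zmax 0.1129 x 0.5873 0.5966
   y 0.095 zmin 0.0759 zmax 0.1126 x 0.5838 0.5953
top 12 [ 5.951e-01 -5.000e-04] [0.0089 0.0018] yaw -88.0 z 0.11 0.1135
  normal [-0.004  0.908  0.42 ]
   y -0.01 zmin 0.11 zmax 0.1135 x 0.5906 0.5995
grasp pt [0.5917 0.0503 0.1387] force [ 0.2  0.2 -0. ] open 0.871496541390275
tool offset to target [ 0.001   0.0007 -0.0007] spin -0.0001
```

The blade shoulders are at z ≈ 0.112 m (floor 0.012 + 0.100), so it is fully down. Now I back off straight up.

```bash
python3 -m crank '[{"offset":[0,0,0],"spin":0},{"offset":[0,0,0],"spin":0},{"offset":[-0.01,0,0],"spin":0},{"offset":[-0.02,0,0],"spin":0},{"offset":[-0.03,0,0],"spin":0},{"offset":[-0.04,0,0],"spin":0},{"offset":[-0.04,0,0],"spin":0},{"offset":[-0.02,0,0],"spin":0},{"offset":[0,0,0],"spin":0},{"offset":[0,0,0],"spin":0}]'
python3 m.py .55 .64 -.04 .13 .075 .17
echo small; python3 m.py .66 .76 -.06 .06 .06 .14
python3 - <<'E'
from h import *
p=bot.capture('scene');cv2.imwrite('pics/scene5.png',cv2.resize(p['pixels'][80:280,200:440],None,fx=3,fy=3))
E
```

```text
time_s: 11.35
position: [0.5913, 0.0504, 0.4632]
tcp_rot: [[0.001, -0.072, 0.997], [-0.0, 0.997, 0.072], [-1.0, -0.0, 0.001]]
force: [0.0, 0.1, -1.1]
opening: 0.997
scene 575 [0.5925 0.0491] [0.0129 0.1209] yaw 3.99 z 0.0751 0.1642
  normal [0.998 0.043 0.046]
   y -0.025 zmin 0.0751 zmax 0.1111 x 0.5936 0.6014
   y -0.01 zmin 0.0753 zmax 0.1139 x 0.5906 0.6026
   y 0.005 zmin 0.0773 zmax 0.1145 x 0.5893 0.6014
   y 0.02 zmin 0.0774 zmax 0.1638 x 0.5873 0.6004
   y 0.035 zmin 0.0767 zmax 0.1634 x 0.5877 0.5997
   y 0.05 zmin 0.0751 zmax 0.1642 x 0.5869 0.5983
   y 0.065 zmin 0.0763 zmax 0.1624 x 0.5854 0.5978
   y 0.08 zmin 0.0754 zmax 0.1137 x 0.5874 0.5959
   y 0.095 zmin 0.0764 zmax 0.1133 x 0.5835 0.5947
top 55 [0.592  0.0498] [0.0105 0.1194] yaw 4.48 z 0.1078 0.116
  normal [-0.033 -0.001  0.999]
   y -0.01 zmin 0.1089 zmax 0.116 x 0.5931 0.6017
   y 0.095 zmin 0.1078 zmax 0.1146 x 0.5825 0.593
small
scene 271 [ 0.7067 -0.006 ] [0.012  0.0799] yaw 12.1 z 0.0602 0.13
  normal [0.989 0.14  0.048]
   y -0.045 zmin 0.0602 zmax 0.0793 x 0.707 0.7199
   y -0.03 zmin 0.0617 zmax 0.1291 x 0.7026 0.7174
   y -0.015 zmin 0.0662 zmax 0.13 x 0.7002 0.7145
   y 0.0 zmin 0.0631 zmax 0.1296 x 0.6979 0.7111
   y 0.015 zmin 0.0809 zmax 0.1277 x 0.6963 0.7079
top 65 [ 0.706  -0.0219] [0.0081 0.0213] yaw 40.57 z 0.0601 0.11
  normal [-0.865 -0.502  0.016]
   y -0.03 zmin 0.0601 zmax 0.1075 x 0.7019 0.716
   y -0.015 zmin 0.0653 zmax 0.11 x 0.7013 0.7027
```

View pics/scene5.png

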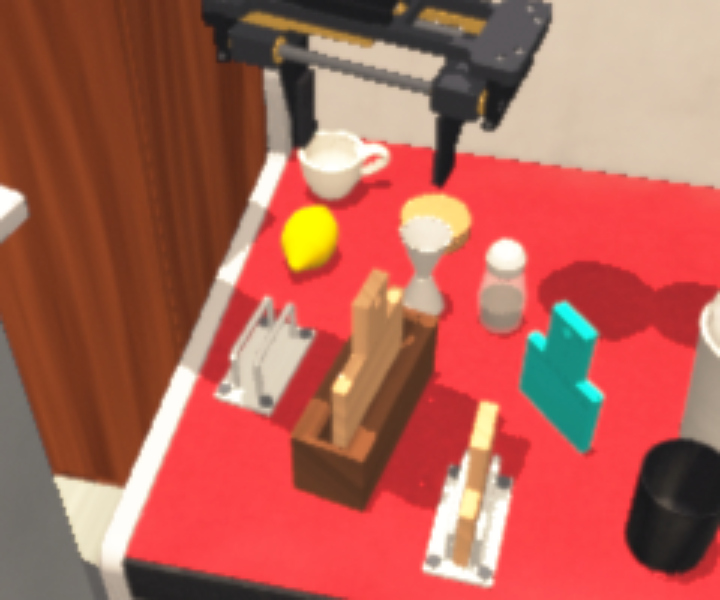

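The larger board stands in the slot (crop ~(365,360)), the gripper is well clear, and the small board (crop ~(475,490)) hasn't moved. Handing in.

```bash
python3 -c "
from rig import bot
print(bot.hand_in())"
```

```text
the job is handed in; nothing more can be done
None
```

I took the larger board by its handle, lifted it out of its stand, lowered it upright into the block's slot and let go. I then raised the gripper clear and handed the job in at about 11.5 s.

Last checks before handing in:
- **Larger board:** its centre was within about 2 mm of the slot's middle, and its yaw was 4.0–4.5° against 4.1° for the slot. The blade's shoulders were at about 0.113 m, where 0.112 m means fully down. It leaned only about 3°.
- **Smaller board:** the scene camera showed it within about 1 mm of its start, still upright. The top camera's view of it was largely blocked by the arm, so its fit there was no use.
- **Robot:** the gripper was clear above the board, and the force reading was near zero.

No other check failed or disagreed.

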